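# Put the wheel-nut sockets back in the red organizer

## Robot

A 7-joint arm with a two-finger parallel gripper is mounted at the origin on the work surface. World frame = base frame: x ahead of the robot, y to its left, z up, the work surface at z = 0. Lengths are in m, angles in rad, forces in N, time in s.
With the tool pointing down it reaches from about 0.35 to 0.775 m from the base axis. Payload 3.1 kg.
Tool frame: the origin (TCP) lies midway between the tips of the shut fingers; the grasp point (between the pads) lies tcp_to_grasp behind it (tcp_to_grasp is the distance from the TCP to the grasp point, in m); z points along the fingers, y is the line along which they close (so a half turn about z gives the same grasp; the last joint's range is limited). The gripper opens to 85 mm and grips with 20 to 120 N. Pads are 22 mm wide; open, the fingers measure 114 mm over their backs; the gripper's body (76 mm by 85 mm) begins 54 mm behind the grasp point. The pads swing forward as they close: fully open they stand 13 mm farther back than shut.
Start: joints at [-1.196, 0.311, 0.014, 1.512, -0.004, 1.319, -0.027], TCP at [0.223, 0.503, 0.202] pointing down, gripper open.
Joint ranges: [-2.7, 2.7], [-0.3, 1.91], [-1.27, 1.3], [0.12, 2.57], [-1.44, 4.58], [0.2, 2.03], [-3.05, 3.05]. Speed limits (rad/s): [2.79, 2.79, 3.14, 3.14, 3.14, 3.14, 3.14].

## Interface

Orientations are given as a unit quaternion [w, x, y, z].
In Python, from cell import * gives the robot as it stands.
- The arm moves only by the tool carry_out, never from a script. Its argument "moves" is a list of rows, each a list of 3 entries, a list of its own where there are three numbers: the shift along the tool's x, y, z in cm, then the turn, a rotation vector about the tool's x, y, z in rad, then the closure, from 0 (fully open) to 1 (shut). A call has 1 to 8 rows; each row is the pose to reach, as a shift and turn from the pose commanded when the call began, along the tool's axes at that moment; what a row does not reach only later rows make up. A row lasts 1/8 s, in which the tool goes at most 62.5 mm and 10.7 degrees, less where a joint would pass 70% of its speed; a pose out of reach is approached as far as the arm can. A call with a gripper value outside its range is refused whole. The fingers move at their own pace and stop on an object; "grip_force" is the grip in N (left out, the last holds). Time passes only in rows, so rows that repeat a pose let the fingers close. It gives the time, the measured TCP pose, the force, the opening and the grip force at its end, in the units of the state.
- observe(): the state, without advancing time (a new reading comes with each control period).
- capture(name): name is "scene" or "top" or "wrist"; returns a dict with "color" (480x640x3 uint8, red, green, blue), "fx", "fy", "cx", "cy" (pixels), "position" and "attitude" of the camera in the world. Camera axes: x right, y down, z forward; pixel columns grow to the right and rows downward; lengths in m; the calibration is good to about 2 mm. A picture is of the moment at which its call begins. There is no depth.
- job_done(): hands the job in; it is judged then, once.
Trained networks look in a picture, given as the dict that the camera call returned (one of the last four; its "shot" number tells which), for a name from the list of things; names that differ only in an ending like _2 or _b are one class to them, and where a whole thing is asked for, a point or a joint stands for the part that bears it (a point fixed in the world has none). Each returns a list of dicts, best first, with "conf" (0 to 1); they miss things now and then, are a little off and sometimes report something else, mostly with a low value. They report only what shows in the picture. A call takes as long as a camera call. They do not tell look-alikes from the thing itself.
- boxes_of(picture, thing): "uv" ([column, row] in pixels, amid what is visible of it).
- trace(picture, thing): "region" (480x640 bool, what is visible of it) and "uv" ([column, row] in pixels, amid what is visible of it).
- spot_point(picture, thing): "uv" ([column, row] in pixels: a listed point, or the origin of a listed thing).
The state is a dict: "clock": time; "joint_positions": joint angles; "joint_vel": joint speeds; "joint_torque": joint torques, N m; "ee_pos": TCP position; "tcp_rot": TCP orientation; "force": force on the tool from outside, world axes, zero at the start; "torque": the same for the moment, N m; "opening": opening from 0.0 (shut) to 1.0 (fully open); "grasp_force": force on a finger pad.
Only numpy, scipy, OpenCV 4.12 (cv2) and the standard library are available. Lean on these libraries where they do the work, as an engineer would, in place of code of your own. Each camera call takes 0.05 s, during which the arm holds its last target. There are 200 camera calls.

## Task

Put the wheel-changing set back in the red organizer: stand each colour-sleeved wheel-nut socket upright in the cup that has the collar of the same colour, and lay the chrome extension bar in the two spring clips, clear of its thick ends. The plain black socket and the black extension belong to another set, so leave them where they are. Set the pieces down rather than dropping them, and let go of everything.

Things in the scene. Friction and masses are not known exactly. Their poses are not given: they have to be found in the camera images.
- organizer: Fixed red tray, 160 (x) by 260 (y) mm, rim 20 high, origin at centre of underside, z up. Cups in a row at x=+40. Two flared spring clips at x=-50, y=-34 and +34, each 14 long in y: flat seat 20 wide at z=29, leaves 30 deg off upright, mouth 40 wide at z=50; 54 free between them for fingers. Rigid, no force needed: a bar laid along y drops in, its axis then at x=-50, z=36.
- cup_blue: Grey steel cup with a blue plastic collar, home of the blue socket. Fixed in the organizer; which row place (organizer y = -80, 0 or +80 mm) it has differs. 55 mm across, inner diameter 50, rim 38 mm above its underside, inner floor 4 mm above it. Origin at the centre of its underside (3 mm above the shelf), z up.
- cup_yellow: The same cup with a yellow collar; home of the yellow socket. Same size and origin as cup_blue.
- cup_green: The same cup with a green collar; home of the green socket. Same size and origin as cup_blue.
- socket_blue: Deep chrome wheel-nut socket with a blue plastic sleeve, standing upright on the shelf, 80 mm tall; sleeve 28 mm across from z = 22 mm to the top, drive end below it 26 mm across. About 0.22 kg. Origin at the centre of its underside, z up along the socket.
- socket_yellow: The same kind of socket with a yellow sleeve 30 mm across, 80 mm tall, standing upright, drive end 26 mm across. Origin at the centre of its underside, z up.
- socket_green: The same kind of socket with a green sleeve 32 mm across, 80 mm tall, standing upright, drive end 26 mm across. Origin at the centre of its underside, z up.
- chrome_extension: Bright chrome extension bar, about 0.28 kg, 178 mm long, lying along its x. Origin on its axis at mid-shank, 11 mm above the shelf; balances there. Shank 14 mm across from x=-54 to +54; hexagon head, 22 across flats, to x=-88; round shoulder, 22 across, to x=+72; 12.7 square drive to x=+90. Either end may point either way in the clips.
- black_socket: Look-alike to leave alone: plain black deep socket without a sleeve, 31 mm across, 80 mm tall, standing upright. Origin at the centre of its underside.
- black_extension: Look-alike to leave alone: extension bar of the same shape and size as the chrome one, but black, lying on the shelf. Origin on its axis at mid-shank, 11 mm above the shelf, x along the bar.
There are look-alikes about, which are no part of the job. There is more than one size of the chrome_extension; the one meant has the size given above.

How it is judged:
At the end, for the whole second after the job is handed in: Each sleeved socket upright (0.15 rad) on the floor of its colour's cup, axis within 14 mm; chrome bar seated in both clips: 8 mm sideways, 5 mm height, 14 mm along, 0.12 rad; black socket upright and, like the black bar, within 20 mm of its start; all released and at rest (horizontal distance between socket_blue and cup_blue below 0.014 m and z of socket_blue in the frame of cup_blue between 0 and 0.01 m and angle between each of socket_blue, socket_yellow, socket_green, black_socket's own z axis and vertical below 0.15 rad and linear speed of each of socket_blue, socket_yellow, socket_green, chrome_extension below 0.02 m/s and horizontal distance between socket_yellow and cup_yellow below 0.014 m and z of socket_yellow in the frame of cup_yellow between 0 and 0.01 m and horizontal distance between socket_green and cup_green below 0.014 m and z of socket_green in the frame of cup_green between 0 and 0.01 m and x of chrome_extension in the frame of organizer between -0.058 and -0.042 m and y of chrome_extension in the frame of organizer between -0.014 and 0.014 m and z of chrome_extension in the frame of organizer between 0.031 and 0.041 m and angle between the x axis of chrome_extension and the y axis of organizer, either way round below 0.12 rad and distance of each of black_socket, black_extension from where it was at the start of the episode below 0.02 m); the robot touches nothing.
It fails at once if the plain black socket is moved by more than 20 mm (distance of black_socket from where it was at the start of the episode above 0.02 m).
It fails at once if the black extension is moved by more than 20 mm (distance of black_extension from where it was at the start of the episode above 0.02 m).
It fails at once if a socket or the chrome extension is dropped (falls free at over 0.7 m/s, a fall of about 25 mm) ((linear speed of socket_blue above 0.7 m/s and contact force between socket_blue and the fingers below 0.05 N) or (linear speed of socket_yellow above 0.7 m/s and contact force between socket_yellow and the fingers below 0.05 N) or (linear speed of socket_green above 0.7 m/s and contact force between socket_green and the fingers below 0.05 N) or (linear speed of chrome_extension above 0.7 m/s and contact force between chrome_extension and the fingers below 0.05 N)).
It also fails if it takes over 99 s, if anything falls off the work surface, if the arm or the gripper's body presses on something with over 40 N, if the wrist force passes 120 N, or if a joint passes its speed limit or range.

## Working session

There is one attempt and no reset: what is moved stays moved. The work goes in short steps, Python scripts to look and compute and a tool call to move; the robot and the scene stay as the last step left them, time stands still between calls to the robot, and variables do not carry over. Pictures are saved under pics/ and viewed, at most 14 in all, crops included, and the job is handed in when it is done.

Besides the shell and the picture viewer there is one more tool, called after "Request:" in YAML: its name, and indented under it one key for each argument. carry_out: Moves the arm, as the interface text tells. Its arguments: {"type":"object","properties":{"moves":{"type":"array"},"grip_force":{"type":"number"}},"required":["moves"]}

```bash
ls; mkdir -p pics; python3 - <<'E'
from cell import *
import cv2
print(observe())
try: print(tcp_to_grasp)
except Exception as e: print(e)
for n in ("top","scene"):
    p=capture(n); cv2.imwrite(f"pics/{n}0.png",p["color"][:,:,::-1])
    print(n,{k:v for k,v in p.items() if k!="color"})
    for t in ["organizer","cup_blue","cup_yellow","cup_green","socket_blue","socket_yellow","socket_green","chrome_extension","black_socket","black_extension"]:
        print(t,[(q["uv"],round(q["conf"],2)) for q in spot_point(p,t)][:4])
E
```

```text
pics
{'clock': 0.0, 'joint_positions': array([-1.19567305,  0.31172735,  0.0140097 ,  1.51306759, -0.00436071,
        1.31918948, -0.02720561]), 'joint_vel': array([ 7.34373432e-05, -9.99359340e-04,  5.41164476e-06,  9.45110720e-05,
       -1.17387821e-04,  4.69969611e-04,  3.40198170e-04]), 'joint_torque': array([ 1.92950910e-05, -3.79918277e+01,  1.45917060e-01, -2.30592048e+01,
        1.20930580e-02,  1.37325880e-02,  2.21445373e-05]), 'ee_pos': array([0.22236214, 0.50217081, 0.20071603]), 'tcp_rot': array([-1.75375610e-04,  2.06874677e-01,  9.78366738e-01, -1.16788119e-03]), 'force': array([-0.18052537, -0.09837018,  0.42921547]), 'torque': array([-0.02295904, -0.024223  ,  0.02619893]), 'grasp_force': 0.0, 'opening': 1.0003648915394174}
0.0187
top {'fx': 492.76751369199644, 'fy': 492.76751369199644, 'cx': 315.7522626117706, 'cy': 243.97126470368133, 'position': array([ 0.4165158 , -0.09094237,  1.12221931]), 'attitude': array([-0.03512622,  0.71566719, -0.69739969,  0.01484208]), 'shot': 1}
organizer [([192.3, 219.8], 0.88)]
cup_blue [([231.0, 214.5], 0.67)]
cup_yellow [([162.
[... 399 characters left out ...]
582249242505, 'fy': 505.0582249242505, 'cx': 329.5127033250147, 'cy': 233.7214823956214, 'position': array([ 1.32246857, -0.30988187,  0.73240556]), 'attitude': array([-0.35114899,  0.72433782,  0.53061227, -0.26548017]), 'shot': 2}
organizer [([456.3, 240.5], 0.74)]
cup_blue [([423.8, 250.9], 0.58)]
cup_yellow [([496.9, 247.5], 0.61)]
cup_green [([463.3, 257.9], 0.84)]
socket_blue [([183.1, 273.1], 0.76)]
socket_yellow [([375.0, 290.0], 0.94)]
socket_green [([250.9, 323.9], 0.83)]
chrome_extension [([239.8, 264.3], 0.9), ([195.3, 235.8], 0.72), ([120.1, 336.5], 0.6), ([307.8, 307.7], 0.49)]
black_socket [([309.9, 308.8], 0.7), ([324.3, 242.7], 0.34)]
black_extension [([324.6, 245.0], 0.67)]
```

View pics/top0.png

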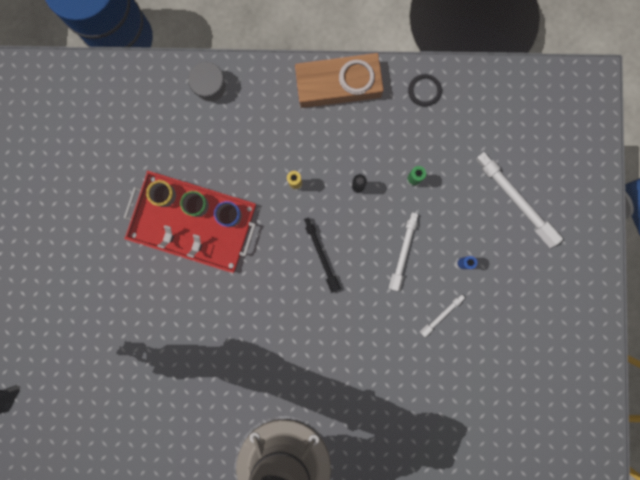

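View pics/scene0.png

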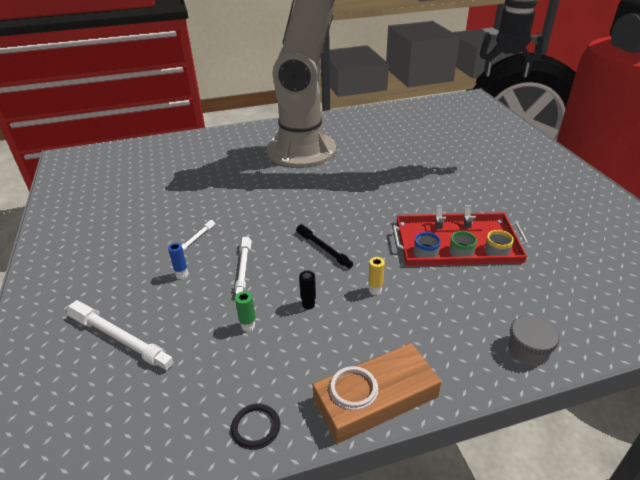

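The top view shows the organizer at (192,220) with its cups, left to right, yellow, green, blue. The sockets are yellow (294,178), black (359,183), green (417,174) and blue (468,262). Of the three chrome bars, the middle one at (403,252) matches the black bar's size. I'll measure next.

```bash
cat > h.py <<'E'
from cell import *
import numpy as np, cv2
from scipy.spatial.transform import Rotation as R
def rot(q): return R.from_quat([q[1],q[2],q[3],q[0]]).as_matrix()
def plane(p,uv,z):
    uv=np.atleast_2d(uv); d=np.c_[(uv[:,0]-p["cx"])/p["fx"],(uv[:,1]-p["cy"])/p["fy"],np.ones(len(uv))]@rot(p["attitude"]).T
    c=np.array(p["position"]); return (c+d*((z-c[2])/d[:,2])[:,None])[:,:2]
def proj(p,X):
    c=(np.atleast_2d(X)-p["position"])@rot(p["attitude"]); return np.c_[c[:,0]/c[:,2]*p["fx"]+p["cx"],c[:,1]/c[:,2]*p["fy"]+p["cy"]]
def tool(goal_grasp,yaw=None):
    """shift in tool axes (cm) from the present TCP to put TCP at goal"""
    s=observe(); return rot(s["tcp_rot"]).T@(np.array(goal_grasp)-s["ee_pos"])*100
E
python3 - <<'E'
from h import *
np.set_printoptions(precision=4,suppress=True)
for n in ("top","scene"):
    p=capture(n)
    print(n)
    for t in ["cup_blue","cup_yellow","cup_green","socket_blue","socket_yellow","socket_green","black_socket"]:
        z=.003 if 'cup' in t else 0
        sp=spot_point(p,t)[:1]; tr=trace(p,t)[:1]
        print(t,[plane(p,q["uv"],z)[0] for q in sp], [(q["uv"],plane(p,q["uv"],.04 if 'sock' in t else .03)[0],int(q["region"].sum())) for q in tr])
    for t in ["chrome_extension","black_extension"]:
        for q in trace(p,t):
            v,u=np.nonzero(q["region"]); P=plane(p,np.c_[u,v],.011); 
            r=cv2.minAreaRect((P*1000).astype(np.float32)); b=cv2.boxPoints(r)
            w=P-P.mean(0); e=np.linalg.svd(w,full_matrices=False)[2][0]; s=w@e
            print(t,round(q["conf"],2),np.round(q["uv"]),"mean",P.mean(0),"mid",P.mean(0)+e*(s.min()+s.max())/2,"dir",e,"len",np.ptp(s))
        print([(plane(p,q["uv"],.011)[0],round(q["conf"],2)) for q in spot_point(p,t)])
    q=trace(p,"organizer")[0]; v,u=np.nonzero(q["region"]); P=plane(p,np.c_[u,v],.02); print("org",cv2.minAreaRect((P*1000).astype(np.float32)),[plane(p,q["uv"],0)[0] for q in spot_point(p,"organizer")])
E
```

```text
top
cup_blue [array([0.557 , 0.1398])] [([228.4, 215.3], array([0.553 , 0.1392]), 536)]
cup_yellow [array([0.598 , 0.2922])] [([162.9, 192.4], array([0.6016, 0.29  ]), 631)]
cup_green [array([0.5766, 0.2138])] [([194.6, 205.5], array([0.5735, 0.2165]), 537)]
socket_blue [array([ 0.4601, -0.3827])] [([467.4, 264.1], array([ 0.457 , -0.3903]), 232)]
socket_yellow [array([ 0.6347, -0.0183])] [([295.5, 180.2], array([ 0.6339, -0.0099]), 209)]
socket_green [array([ 0.6556, -0.2786])] [([417.4, 174.4], array([ 0.6526, -0.2796]), 263)]
black_socket [array([ 0.6362, -0.1559])] [([357.5, 181.2], array([ 0.6345, -0.1477]), 230)]
chrome_extension 0.75 [519. 200.] mean [ 0.6031 -0.5142] mid [ 0.6087 -0.5093] dir [-0.751  -0.6603] len 0.26055841985958667
chrome_extension 0.67 [404. 252.] mean [ 0.4797 -0.2549] mid [ 0.4848 -0.2562] dir [-0.9697  0.2442] len 0.17796372697741988
chrome_extension 0.6 [444. 312.] mean [ 0.3444 -0.3431] mid [ 0.345  -0.3437] dir [-0.7077  0.7065] len 0.12622928439642125
chrome_extension 0.58 [162. 194.] mean [0.6021 0.3009] mid [0.6019 0.3005] dir [-0.4194 -0.9078] le
[... 1341 characters left out ...]
4705 -0.253 ] dir [ 0.9708 -0.2397] len 0.1758156794492425
chrome_extension 0.7 [119. 334.] mean [ 0.5975 -0.5096] mid [ 0.596  -0.5109] dir [0.7525 0.6586] len 0.2810256561657041
chrome_extension 0.59 [201. 232.] mean [ 0.3348 -0.3335] mid [ 0.3374 -0.336 ] dir [ 0.7175 -0.6966] len 0.11932128246659926
[(array([ 0.4801, -0.2573]), 0.93), (array([ 0.6024, -0.5004]), 0.93), (array([ 0.3427, -0.3463]), 0.77)]
black_extension 0.8 [322. 243.] mean [ 0.4625 -0.07  ] mid [ 0.4637 -0.0695] dir [0.9162 0.4008] len 0.19402354874879807
[(array([ 0.4594, -0.0604]), 0.81)]
org ((530.2943115234375, 234.85092163085938), (295.17791748046875, 221.29698181152344), 74.92389678955078) [array([0.5328, 0.2385])]
```

```bash
cat >> h.py <<'E'
HUE={"red":(-8,8),"yellow":(18,35),"green":(45,85),"blue":(100,130)}
def cmask(p,c):
    h=cv2.cvtColor(p["color"],cv2.COLOR_RGB2HSV).astype(int); H=h[:,:,0]; H=np.where(H>150,H-180,H)
    return ((H>=HUE[c][0])&(H<=HUE[c][1])&(h[:,:,1]>110)&(h[:,:,2]>35)).astype(np.uint8)
a=np.linspace(0,2*np.pi,40)
def hull_cent(p,x,y,r,z0,z1):
    X=np.r_[np.c_[x+r*np.cos(a),y+r*np.sin(a),0*a+z0],np.c_[x+r*np.cos(a),y+r*np.sin(a),0*a+z1]]
    m=cv2.moments(cv2.convexHull(proj(p,X).astype(np.float32))); return np.array([m["m10"],m["m01"]])/m["m00"],m["m00"]
def comp(p,c,near,rad=25):
    n,l,s,ce=cv2.connectedComponentsWithStats(cmask(p,c)); k=[i for i in range(1,n) if np.linalg.norm(ce[i]-near)<rad and s[i,4]>40]
    if not k: return None
    i=max(k,key=lambda i:s[i,4]); q=(l==i).astype(np.uint8)
    hu=cv2.convexHull(np.argwhere(q)[:,::-1].astype(np.int32)); m=cv2.moments(hu); return np.array([m["m10"],m["m01"]])/m["m00"],m["m00"],q
def refine(p,c,r,z0,z1,x,y):
    g=np.array([x,y],float)
    m=comp(p,c,hull_cent(p,*g,r,z0,z1)[0])
    if m is None: return None
    for _ in range(6): g=g+plane(p,m[0],(z0+z1)/2)[0]-plane(p,hull_cent(p,*g,r,z0,z1)[0],(z0+z1)/2)[0]
    return g,m[1]/hull_cent(p,*g,r,z0,z1)[1]
E
python3 - <<'E'
from h import *
np.set_printoptions(precision=4,suppress=True)
for n in ("top","scene"):
    p=capture(n); print(n)
    for c,r,x,y in [("blue",.014,.458,-.383),("yellow",.015,.634,-.012),("green",.016,.65,-.275)]: print(c,refine(p,c,r,.022,.08,x,y))
    for c,x,y in [("blue",.553,.139),("yellow",.60,.29),("green",.575,.216)]: print("cup",c,refine(p,c,.0275,.031,.041,x,y))
    m=cmask(p,"red"); n_,l,s,ce=cv2.connectedComponentsWithStats(m); u=[192,220] if n=="top" else [458,240]
    i=max([i for i in range(1,n_) if np.linalg.norm(ce[i]-u)<40],key=lambda i:s[i,4]); v,uu=np.nonzero(l==i)
    print("org",cv2.minAreaRect((plane(p,np.c_[uu,v],.02 if n=="top" else .01)*1000).astype(np.float32)))
p=capture("wrist"); print(p["position"],p["attitude"],p["fx"])
s=observe(); print("cam in tool",rot(s["tcp_rot"]).T@(p["position"]-s["ee_pos"]), rot(s["tcp_rot"]).T@rot(p["attitude"]))
print(rot(s["tcp_rot"]))
E
```

```text
top
blue (array([ 0.46  , -0.3869]), 0.7007768593350393)
yellow (array([ 0.633, -0.008]), 0.6658947376617742)
green (array([ 0.6506, -0.2774]), 0.45663049756187796)
cup blue None
cup yellow (array([0.5997, 0.2959]), 0.9378750267397933)
cup green None
org ((539.254150390625, 228.0213623046875), (261.7097473144531, 164.34490966796875), 74.24470520019531)
scene
blue (array([ 0.4566, -0.3838]), 0.880010640994465)
yellow (array([ 0.6286, -0.0056]), 0.8998585456483132)
green (array([ 0.6444, -0.273 ]), 0.853874917796294)
cup blue (array([0.5527, 0.1448]), 0.9019972594233552)
cup yellow (array([0.5959, 0.3   ]), 0.9494985700249284)
cup green (array([0.5742, 0.2219]), 0.8594257653006164)
org ((532.9356079101562, 235.84268188476562), (269.4956970214844, 189.2809295654297), 74.30892944335938)
[0.1565 0.5322 0.3741] [0.12   0.8294 0.5401 0.0778] 374.7543880977596
cam in tool [ 0.0723 -0.     -0.1723] [[ 0.0002 -0.9591 -0.2831]
 [ 1.      0.0004 -0.0004]
 [ 0.0005 -0.2831  0.9591]]
[[-0.9144  0.4048  0.    ]
 [ 0.4048  0.9144  0.    ]
 [-0.      0.     -1.    ]]
```

Request:
carry_out:
  moves:
    - [[-6, -3, 0], [0, 0, 0.17], 0.2]
    - [[-12, -6, 0], [0, 0, 0.34], 0.2]
    - [[-18, -9.3, 0], [0, 0, 0.52], 0.2]
    - [[-23.5, -12.2, 0], [0, 0, 0.7], 0.2]
    - [[-29, -15, 0], [0, 0, 0.88], 0.2]
    - [[-34, -17.8, 0], [0, 0, 1.06], 0.2]
    - [[-39.5, -20.5, 0], [0, 0, 1.24], 0.2]
    - [[-45, -23.3, 0], [0, 0, 1.43], 0.2]

```text
clock: 4.35
ee_pos: [0.5367, 0.1118, 0.2022]
tcp_rot: [-0.0, 0.798, 0.602, 0.001]
force: [0.8, 1.1, -0.2]
opening: 0.803
grasp_force: 0.0
```

```bash
python3 - <<'E'
from h import *
np.set_printoptions(precision=4,suppress=True)
s=observe(); print(s["clock"],s["ee_pos"],rot(s["tcp_rot"]),s["joint_positions"],s["opening"]); print(tool([.632,-.007,.2]))
E
```

```text
4.35 [0.5367 0.1118 0.2022] [[ 0.2752  0.9614  0.001 ]
 [ 0.9614 -0.2752  0.0008]
 [ 0.0011  0.0007 -1.    ]] [-0.6195  0.3266  0.5101  1.532  -0.163   1.3242 -0.3711] 0.8028058938518654
[-8.7945 12.4333  0.2165]
```

Request:
carry_out:
  moves:
    - [[-2.9, 4.1, 0], [0, 0, 0], 0.2]
    - [[-5.8, 8.2, 0], [0, 0, 0], 0.2]
    - [[-8.8, 12.4, 0], [0, 0, 0], 0.2]
    - [[-8.8, 12.4, 0], [0, 0, 0], 0.2]

```text
clock: 4.85
ee_pos: [0.6322, -0.0119, 0.201]
tcp_rot: [0.002, 0.799, 0.601, -0.002]
force: [-1.1, -0.1, -0.6]
opening: 0.799
grasp_force: 0.0
```

```bash
python3 - <<'E'
from h import *
np.set_printoptions(precision=4,suppress=True)
p=capture("wrist"); cv2.imwrite("pics/w1.png",p["color"][:,:,::-1])
s=observe(); print(s["ee_pos"]); 
r=refine(p,"yellow",.015,.022,.08,.632,-.007); print(r)
if r: print(tool([*r[0],.036]))
E
```

```text
[ 0.6314 -0.008   0.2012]
(array([ 0.6319, -0.0089]), 0.9382165566453816)
[-0.0456  0.0716 16.5167]
```

View pics/w1.png

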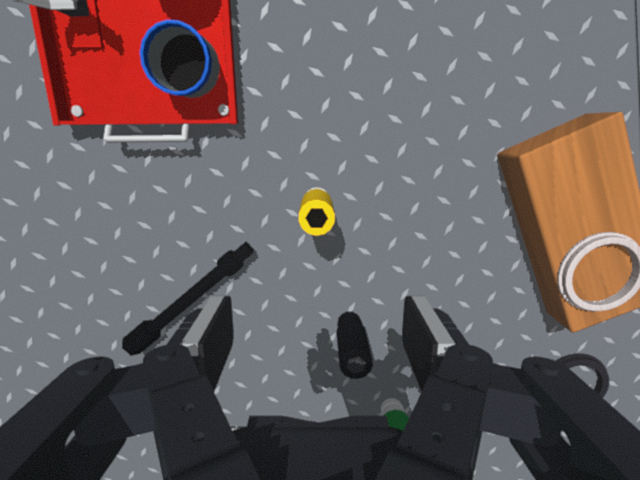

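The yellow socket stands at pixel (317,205), under the TCP, with the fingers well clear either side and the blue-collared cup at (177,57). Going down to grip it.

Request:
carry_out:
  moves:
    - [[0, 0, 5.5], [0, 0, 0], 0.2]
    - [[0, 0, 11], [0, 0, 0], 0.2]
    - [[0, 0, 14.5], [0, 0, 0], 0.2]
    - [[0, 0, 16.5], [0, 0, 0], 0.2]
    - [[0, 0, 16.5], [0, 0, 0], 0.3]
    - [[0, 0, 16.5], [0, 0, 0], 1.0]
    - [[0, 0, 16.5], [0, 0, 0], 1.0]
    - [[0, 0, 16.5], [0, 0, 0], 1.0]
  grip_force: 50

```text
clock: 5.9
ee_pos: [0.6327, -0.005, 0.0389]
tcp_rot: [0.001, 0.797, 0.604, 0.002]
force: [-0.2, -0.1, 5.6]
opening: 0.325
grasp_force: 49.2
```

Request:
carry_out:
  moves:
    - [[0, 0, -4], [0, 0, 0], 1.0]
    - [[0, 0, -9.5], [0, 0, 0], 1.0]
    - [[4, -1.6, -12], [0, 0, 0], 1.0]
    - [[9.6, -4, -12], [0, 0, 0], 1.0]
    - [[15, -6.2, -12], [0, 0, 0], 1.0]
    - [[20.6, -8.5, -12], [0, 0, 0], 1.0]
    - [[25, -10.3, -12], [0, 0, 0], 1.0]
    - [[28, -11.5, -12], [0, 0, 0], 1.0]

```text
clock: 6.9
ee_pos: [0.594, 0.2993, 0.1557]
tcp_rot: [-0.001, 0.796, 0.606, -0.001]
force: [-0.5, 0.6, -2.7]
opening: 0.32
grasp_force: 50.3
```

Request:
carry_out:
  moves:
    - [[0, 0, 0], [0, 0, 0], 1.0]

```text
clock: 7.02
ee_pos: [0.5934, 0.301, 0.1553]
tcp_rot: [-0.002, 0.795, 0.607, -0.001]
force: [-0.3, -0.8, -2.2]
opening: 0.322
grasp_force: 50.2
```

```bash
python3 - <<'E'
from h import *
np.set_printoptions(precision=4,suppress=True)
p=capture("wrist"); cv2.imwrite("pics/w2.png",p["color"][:,:,::-1])
s=observe(); print(s["ee_pos"],s["opening"],s["grasp_force"]); 
for c,x,y in [("blue",.5557,.1407),("yellow",.599,.2955),("green",.5775,.218)]: print("cup",c,proj(p,[x,y,.036]),refine(p,c,.0275,.031,.041,x,y))
print(tool([.599,.2955,.15]))
E
```

```text
[0.5946 0.2972 0.1556] 0.32155892051616664 50.245996713638306
cup blue [[324.3942 395.907 ]] (array([0.5561, 0.1417]), 0.9462486110901095)
cup yellow [[326.9121 227.541 ]] (array([0.6001, 0.297 ]), 0.9458071556980225)
cup green [[325.7625 317.6799]] None
[-0.0449  0.4708  0.5572]
```

View pics/w2.png

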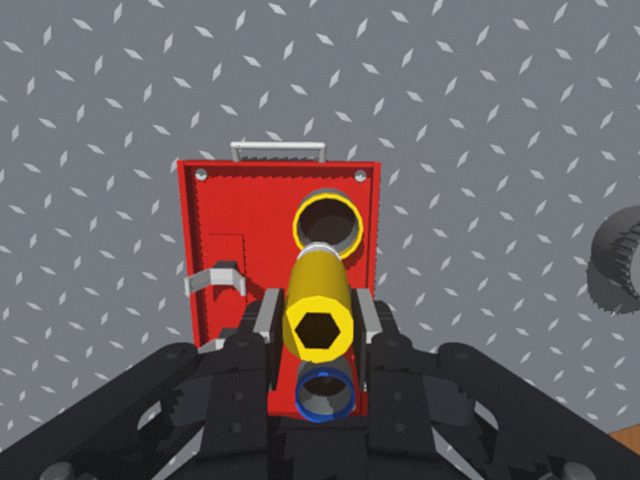

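The yellow socket hangs straight at (320,330) and the yellow collar is centred at (327,228). It agrees with the estimate within 2 mm, so I'll lower it in.

Request:
carry_out:
  moves:
    - [[0.1, 0.5, 0], [0, 0, 0], 1.0]
    - [[0.1, 0.5, 4.5], [0, 0, 0], 1.0]
    - [[0.1, 0.5, 8], [0, 0, 0], 1.0]
    - [[0.1, 0.5, 10], [0, 0, 0], 1.0]
    - [[0.1, 0.5, 10.8], [0, 0, 0], 1.0]
    - [[0.1, 0.5, 11.1], [0, 0, 0], 1.0]
    - [[0.1, 0.5, 11.2], [0, 0, 0], 1.0]
    - [[0.1, 0.5, 11.2], [0, 0, 0], 1.0]

```text
clock: 8.07
ee_pos: [0.6021, 0.2952, 0.0461]
tcp_rot: [0.0, 0.797, 0.604, 0.001]
force: [0.6, -0.3, -0.8]
opening: 0.328
grasp_force: 50.3
```

Request:
carry_out:
  moves:
    - [[0, 0, 0.15], [0, 0, 0], 1.0]
    - [[0, 0, 0.25], [0, 0, 0], 1.0]
    - [[0, 0, 0.25], [0, 0, 0], 1.0]

```text
clock: 8.45
ee_pos: [0.6027, 0.2958, 0.0459]
tcp_rot: [0.0, 0.797, 0.604, 0.002]
force: [-1.7, -0.9, 8.4]
opening: 0.321
grasp_force: 51.4
```

Request:
carry_out:
  moves:
    - [[0, 0, 0], [0, 0, 0], 0.4]
    - [[0, 0, 0], [0, 0, 0], 0.4]
    - [[0, 0, 0], [0, 0, 0], 0.4]
    - [[0, 0, -5], [0, 0, 0], 0.3]
    - [[0, 0, -11], [0, 0, 0], 0.2]
    - [[-4, 0.3, -15], [0, 0, 0], 0.2]
    - [[-10, 0.7, -15], [0, 0, 0], 0.2]
    - [[-16, 1.2, -15], [0, 0, 0], 0.2]

```text
clock: 9.45
ee_pos: [0.5695, 0.1362, 0.193]
tcp_rot: [0.001, 0.797, 0.604, 0.001]
force: [1.0, -0.3, 0.3]
opening: 0.8
grasp_force: 0.0
```

Request:
carry_out:
  moves:
    - [[-6, 0.4, 0], [0, 0, 0], 0.2]
    - [[-12, 0.8, 0], [0, 0, 0], 0.2]
    - [[-18, 1.2, 0], [0, 0, 0], 0.2]
    - [[-24, 1.6, 0], [0, 0, 0], 0.2]
    - [[-30, 2.1, 0], [0, 0, 0], 0.2]
    - [[-36, 2.6, 0], [0, 0, 0], 0.2]
    - [[-42, 3.1, 0], [0, 0, 0], 0.2]
    - [[-48, 3.6, 0], [0, 0, 0], 0.2]

```text
clock: 10.45
ee_pos: [0.4743, -0.3357, 0.1923]
tcp_rot: [0.0, 0.797, 0.604, 0.0]
force: [1.3, 0.4, 1.0]
opening: 0.8
grasp_force: 0.0
```

```bash
python3 - <<'E'
from h import *
np.set_printoptions(precision=4,suppress=True)
p=capture("wrist"); q=capture("scene"); cv2.imwrite("pics/s2.png",q["color"][:,:,::-1][150:450,80:600])
s=observe(); print(s["ee_pos"],s["joint_positions"]); 
print(rot(s["tcp_rot"])[:2])
r=refine(p,"blue",.014,.022,.08,.459,-.385); print(proj(p,[.459,-.385,.05]),r)
print(tool([*(r[0] if r else (.459,-.385)),.036]))
E
```

```text
[ 0.4686 -0.3443  0.1927] [ 0.1111  0.4382  0.7092  1.4592 -0.2793  1.3462  0.5462]
[[ 0.2845  0.9587 -0.0032]
 [ 0.9586 -0.2845 -0.0078]]
[[316.1352 272.4054]] (array([ 0.46  , -0.3858]), 0.9325003548540364)
[-4.095   0.3716 15.7028]
```

View pics/s2.png

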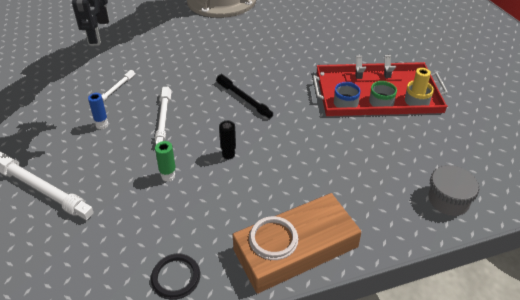

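Yellow stands upright in its cup at crop pixel (421,88). Now the blue socket; fingers are opened less because the small bar is close.

Request:
carry_out:
  moves:
    - [[-4.1, 0.4, 3], [0, 0, 0], 0.4]
    - [[-4.1, 0.4, 9], [0, 0, 0], 0.4]
    - [[-4.1, 0.4, 13.5], [0, 0, 0], 0.4]
    - [[-4.1, 0.4, 15.7], [0, 0, 0], 0.4]
    - [[-4.1, 0.4, 15.7], [0, 0, 0], 0.45]
    - [[-4.1, 0.4, 15.7], [0, 0, 0], 1.0]
    - [[-4.1, 0.4, 15.7], [0, 0, 0], 1.0]
    - [[-4.1, 0.4, 15.7], [0, 0, 0], 1.0]
  grip_force: 50

```text
clock: 11.55
ee_pos: [0.4681, -0.3755, 0.0369]
tcp_rot: [0.001, 0.797, 0.604, 0.0]
force: [-0.6, 0.3, 4.4]
opening: 0.29
grasp_force: 48.9
```

Request:
carry_out:
  moves:
    - [[0, 0, -4], [0, 0, 0], 1.0]
    - [[0, 0, -10], [0, 0, 0], 1.0]
    - [[4, -0.4, -13], [0, 0, 0], 1.0]
    - [[10, -1, -13], [0, 0, 0], 1.0]
    - [[16, -1.6, -13], [0, 0, 0], 1.0]
    - [[22, -2.2, -13], [0, 0, 0], 1.0]
    - [[28, -2.8, -13], [0, 0, 0], 1.0]
    - [[34, -3.4, -13], [0, 0, 0], 1.0]

```text
clock: 12.55
ee_pos: [0.5265, -0.0361, 0.1656]
tcp_rot: [0.0, 0.797, 0.604, 0.001]
force: [0.5, -0.2, -1.4]
opening: 0.287
grasp_force: 49.2
```

Request:
carry_out:
  moves:
    - [[6, -0.6, 0], [0, 0, 0], 1.0]
    - [[12, -1.2, 0], [0, 0, 0], 1.0]
    - [[16.5, -1.6, 0], [0, 0, 0], 1.0]
    - [[19.3, -1.9, 0], [0, 0, 0], 1.0]
    - [[19.3, -1.9, 0], [0, 0, 0], 1.0]
    - [[19.3, -1.9, 0], [0, 0, 0], 1.0]

```text
clock: 13.3
ee_pos: [0.5601, 0.1513, 0.1653]
tcp_rot: [0.001, 0.797, 0.604, -0.0]
force: [-0.3, -0.7, -2.0]
opening: 0.285
grasp_force: 49.4
```

```bash
cat > chk.py <<'E'
from h import *
import sys
np.set_printoptions(precision=4,suppress=True)
p=capture("wrist"); cv2.imwrite(f"pics/{sys.argv[1]}.png",p["color"][:,:,::-1])
s=observe(); print(s["clock"],s["ee_pos"],s["opening"],s["force"],"camera-based tcp",p["position"]-rot(s["tcp_rot"])@[.0723,0,-.1723]);print(rot(s["tcp_rot"])[:2])
for c,x,y in [("blue",.556,.1415),("yellow",.600,.297),("green",.578,.219)]: print("cup",c,proj(p,[x,y,.036]),refine(p,c,.0275,.031,.041,x,y))
E
python3 chk.py w3
```

```text
13.35 [0.5602 0.1507 0.1654] 0.2894004777462953 [-0.4117 -0.9336 -2.4025] camera-based tcp [0.5597 0.1512 0.1652]
[[ 0.2725  0.9621  0.0001]
 [ 0.9621 -0.2725 -0.0012]]
cup blue [[316.2087 231.884 ]] (array([0.5563, 0.1423]), 0.9570528936209847)
cup yellow [[316.2911  12.6952]] (array([0.5971, 0.2878]), 0.701098267448368)
cup green [[316.3346 131.3284]] (array([0.5778, 0.2186]), 0.9894417851456381)
```

View pics/w3.png

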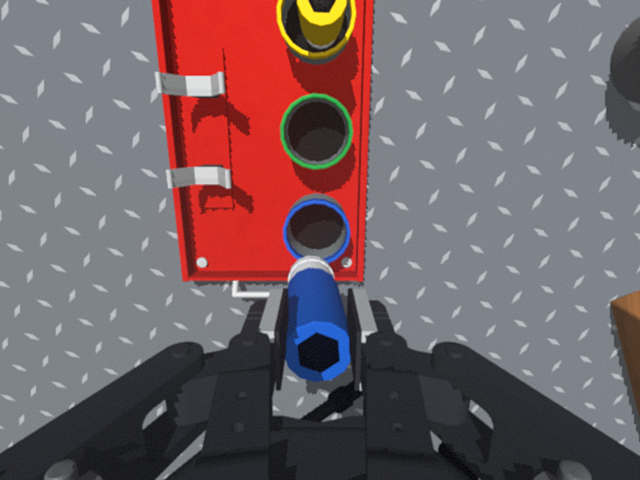

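```bash
python3 - <<'E'
from h import *
np.set_printoptions(precision=4,suppress=True)
p=capture("wrist"); s=observe()
for b in (.127,.131): 
  for x,y in [(.558,.148)]: 
    r=refine(p,"blue",.014,b+.022,b+.08,x,y); print(r, s["ee_pos"], tool([.5563-r[0][0]+s["ee_pos"][0],.1422-r[0][1]+s["ee_pos"][1],.165]), proj(p,[[*r[0],b],[*r[0],b+.08]]))
E
```

```text
(array([0.5557, 0.1383]), 0.9697268203778772) [0.5602 0.1506 0.1655] [ 0.3907 -0.0434  0.049 ] [[316.2042 275.9298]
 [315.6671 351.6372]]
(array([0.5563, 0.1406]), 0.9194963893303063) [0.5602 0.1506 0.1655] [ 0.1485 -0.0451  0.0492] [[316.2134 274.6696]
 [315.6644 352.0731]]
```

Blue collar is centred at (316,231) and green at (316,131). The blue socket sits about 11 mm off-centre in the pads, so it needs only a 2.5 mm shift before lowering.

Request:
carry_out:
  moves:
    - [[0.25, 0, 3], [0, 0, 0], 1.0]
    - [[0.25, 0, 7], [0, 0, 0], 1.0]
    - [[0.25, 0, 10], [0, 0, 0], 1.0]
    - [[0.25, 0, 11.4], [0, 0, 0], 1.0]
    - [[0.25, 0, 11.9], [0, 0, 0], 1.0]
    - [[0.25, 0, 12.2], [0, 0, 0], 1.0]
    - [[0.25, 0, 12.3], [0, 0, 0], 1.0]
    - [[0.25, 0, 12.3], [0, 0, 0], 1.0]

```text
clock: 14.4
ee_pos: [0.5622, 0.1557, 0.0439]
tcp_rot: [0.0, 0.797, 0.604, 0.002]
force: [-0.3, -0.5, 3.8]
opening: 0.29
grasp_force: 49.8
```

Request:
carry_out:
  moves:
    - [[0, 0, 0], [0, 0, 0], 0.45]
    - [[0, 0, 0], [0, 0, 0], 0.45]
    - [[0, 0, 0], [0, 0, 0], 0.4]
    - [[0, 0, -5], [0, 0, 0], 0.3]
    - [[0, 0, -11], [0, 0, 0], 0.2]
    - [[-4, 2.1, -15], [0, 0, 0], 0.2]
    - [[-9, 4.7, -15], [0, 0, 0], 0.2]
    - [[-14, 7.3, -15], [0, 0, 0], 0.2]

```text
clock: 15.4
ee_pos: [0.594, -0.0005, 0.1932]
tcp_rot: [0.0, 0.797, 0.605, 0.001]
force: [0.4, -0.0, 0.1]
opening: 0.8
grasp_force: 0.0
```

Request:
carry_out:
  moves:
    - [[-5, 2.6, 0], [0, 0, 0], 0.2]
    - [[-10, 5.2, 0], [0, 0, 0], 0.2]
    - [[-15, 7.8, 0], [0, 0, 0], 0.2]
    - [[-20, 10.4, 0], [0, 0, 0], 0.2]
    - [[-25, 13, 0], [0, 0, 0], 0.2]
    - [[-25, 13, 0], [0, 0, 0], 0.2]
    - [[-25, 13, 0], [0, 0, 0], 0.2]
    - [[-25, 13, 0], [0, 0, 0], 0.2]

```text
clock: 16.4
ee_pos: [0.6519, -0.2724, 0.1925]
tcp_rot: [-0.0, 0.796, 0.605, 0.001]
force: [0.3, 0.8, -0.6]
opening: 0.798
grasp_force: 0.0
```

```bash
python3 - <<'E'
from h import *
np.set_printoptions(precision=4,suppress=True)
p=capture("wrist"); q=capture("scene"); cv2.imwrite("pics/s3.png",q["color"][:,:,::-1][150:450,80:600])
s=observe(); print(s["ee_pos"],s["joint_positions"]); 
r=refine(p,"green",.016,.022,.08,.648,-.276); print(r)
print(tool([*(r[0] if r else (.648,-.276)),.036]))
E
```

```text
[ 0.6518 -0.2727  0.1927] [ 0.0822  0.7067  0.6044  1.0177 -0.3799  1.5155  0.3174]
(array([ 0.6476, -0.2752]), 0.9234201227776164)
[-0.3664 -0.3449 15.6708]
```

View pics/s3.png

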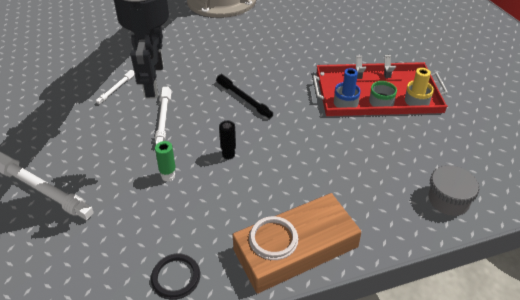

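Blue stands in its cup at (348,85). Now the green socket.

Request:
carry_out:
  moves:
    - [[-0.35, -0.35, 3], [0, 0, 0], 0.3]
    - [[-0.35, -0.35, 9], [0, 0, 0], 0.3]
    - [[-0.35, -0.35, 13.5], [0, 0, 0], 0.3]
    - [[-0.35, -0.35, 15.7], [0, 0, 0], 0.3]
    - [[-0.35, -0.35, 15.7], [0, 0, 0], 0.4]
    - [[-0.35, -0.35, 15.7], [0, 0, 0], 1.0]
    - [[-0.35, -0.35, 15.7], [0, 0, 0], 1.0]
    - [[-0.35, -0.35, 15.7], [0, 0, 0], 1.0]
  grip_force: 50

```text
clock: 17.5
ee_pos: [0.6481, -0.2781, 0.0376]
tcp_rot: [0.002, 0.797, 0.604, 0.001]
force: [0.2, -0.0, 5.3]
opening: 0.348
grasp_force: 50.0
```

Request:
carry_out:
  moves:
    - [[0, 0, -4], [0, 0, 0], 1.0]
    - [[0, 0, -10], [0, 0, 0], 1.0]
    - [[2, -0.9, -13], [0, 0, 0], 1.0]
    - [[7, -3.1, -13], [0, 0, 0], 1.0]
    - [[12, -5.3, -13], [0, 0, 0], 1.0]
    - [[17, -7.6, -13], [0, 0, 0], 1.0]
    - [[22, -9.8, -13], [0, 0, 0], 1.0]
    - [[27, -12, -13], [0, 0, 0], 1.0]

```text
clock: 18.5
ee_pos: [0.6031, 0.0166, 0.1649]
tcp_rot: [-0.0, 0.797, 0.604, -0.0]
force: [1.4, -0.4, -2.2]
opening: 0.348
grasp_force: 50.3
```

Request:
carry_out:
  moves:
    - [[5, -2.2, 0], [0, 0, 0], 1.0]
    - [[10, -4.5, 0], [0, 0, 0], 1.0]
    - [[15, -6.7, 0], [0, 0, 0], 1.0]
    - [[18.8, -8.4, 0], [0, 0, 0], 1.0]
    - [[18.8, -8.4, 0], [0, 0, 0], 1.0]
    - [[18.8, -8.4, 0], [0, 0, 0], 1.0]
    - [[18.8, -8.4, 0], [0, 0, 0], 1.0]

```text
clock: 19.38
ee_pos: [0.5744, 0.216, 0.1653]
tcp_rot: [0.001, 0.798, 0.603, -0.0]
force: [-0.0, 0.2, -2.7]
opening: 0.351
grasp_force: 50.3
```

```bash
python3 chk.py w4; python3 - <<'E'
from h import *
np.set_printoptions(precision=4,suppress=True)
p=capture("wrist"); s=observe(); b=s["ee_pos"][2]-.037
r=refine(p,"green",.016,b+.022,b+.08,*s["ee_pos"][:2]); print(r)
print(tool([.5778-r[0][0]+s["ee_pos"][0],.2188-r[0][1]+s["ee_pos"][1],.044]))
E
```

```text
19.425 [0.5744 0.2162 0.1654] 0.3460235977585136 [ 0.073   0.0797 -2.7623] camera-based tcp [0.574  0.2159 0.1653]
[[ 0.2733  0.9619  0.0002]
 [ 0.9619 -0.2733 -0.0009]]
cup blue [[320.6797 304.031 ]] None
cup yellow [[321.0142 111.0066]] (array([0.6028, 0.292 ]), 0.4292958236522013)
cup green [[320.9167 215.0046]] None
(array([0.5791, 0.2317]), 1.5332697903432815)
[-1.2684  0.2176 12.1429]
```

Request:
carry_out:
  moves:
    - [[0.1, 0.3, 3], [0, 0, 0], 1.0]
    - [[0.1, 0.3, 7], [0, 0, 0], 1.0]
    - [[0.1, 0.3, 10], [0, 0, 0], 1.0]
    - [[0.1, 0.3, 11.4], [0, 0, 0], 1.0]
    - [[0.1, 0.3, 11.9], [0, 0, 0], 1.0]
    - [[0.1, 0.3, 12.2], [0, 0, 0], 1.0]
    - [[0.1, 0.3, 12.3], [0, 0, 0], 1.0]
    - [[0.1, 0.3, 12.3], [0, 0, 0], 1.0]

```text
clock: 20.48
ee_pos: [0.5784, 0.2192, 0.0446]
tcp_rot: [0.0, 0.797, 0.604, 0.002]
force: [-2.3, 0.1, 5.5]
opening: 0.349
grasp_force: 51.0
```

Request:
carry_out:
  moves:
    - [[0, 0, 0], [0, 0, 0], 0.45]
    - [[0, 0, 0], [0, 0, 0], 0.4]
    - [[0, 0, 0], [0, 0, 0], 0.35]
    - [[0, 0, -5], [0, 0, 0], 0.3]
    - [[0, 0, -11], [0, 0, 0], 0.3]
    - [[-4, 0.3, -15], [0, 0, 0], 0.3]
    - [[-10, 0.8, -15], [0, 0, 0.1], 0.3]
    - [[-16, 1.3, -15], [0, 0, 0.2], 0.3]

```text
clock: 21.48
ee_pos: [0.5466, 0.0596, 0.1931]
tcp_rot: [0.001, 0.854, 0.521, 0.001]
force: [0.0, -0.8, -0.2]
opening: 0.698
grasp_force: 0.0
```

```bash
python3 - <<'E'
from h import *
print(tool([.482,-.2585,.2]))
s=observe();M=rot(s["tcp_rot"]);print(M,np.arctan2(M[1,1],M[0,1])+1.817)
E
```

```text
[-31.23336552   8.82533479  -0.70874693]
[[ 4.58018712e-01  8.88939590e-01  2.29423103e-03]
 [ 8.88941709e-01 -4.58020305e-01  1.94158554e-04]
 [ 1.22339962e-03  1.95050941e-03 -9.99997349e-01]] 1.3412321266136114
```

Request:
carry_out:
  moves:
    - [[-4, 1.1, 0], [0, 0, 0.17], 0.3]
    - [[-8, 2.3, 0], [0, 0, 0.34], 0.3]
    - [[-12, 3.4, 0], [0, 0, 0.51], 0.3]
    - [[-16, 4.5, 0], [0, 0, 0.68], 0.3]
    - [[-20, 5.7, 0], [0, 0, 0.85], 0.3]
    - [[-24, 6.8, 0], [0, 0, 1.02], 0.3]
    - [[-28, 7.9, 0], [0, 0, 1.19], 0.3]
    - [[-31, 8.8, 0], [0, 0, 1.34], 0.3]

```text
clock: 22.48
ee_pos: [0.4825, -0.257, 0.1925]
tcp_rot: [0.0, 0.992, -0.124, 0.0]
force: [-0.1, -1.1, 0.8]
opening: 0.698
grasp_force: 0.0
```

Request:
carry_out:
  moves:
    - [[0, 0, 0], [0, 0, 0], 0.3]
    - [[0, 0, 0], [0, 0, 0], 0.3]
    - [[0, 0, 0], [0, 0, 0], 0.3]

```text
clock: 22.85
ee_pos: [0.4842, -0.2531, 0.1921]
tcp_rot: [-0.001, 0.993, -0.119, 0.0]
force: [0.6, 0.7, -0.7]
opening: 0.699
grasp_force: 0.0
```

```bash
python3 - <<'E'
from h import *
np.set_printoptions(precision=4,suppress=True)
p=capture("wrist"); cv2.imwrite("pics/w5.png",p["color"][:,:,::-1])
q=capture("scene"); cv2.imwrite("pics/s4.png",q["color"][:,:,::-1][150:450,80:600])
s=observe(); M=rot(s["tcp_rot"]); print(s["clock"],s["ee_pos"],s["joint_positions"],M[:2])
sp=spot_point(p,"chrome_extension"); print([(k["uv"],k["conf"],plane(p,k["uv"],.011)[0]) for k in sp])
for k in trace(p,"chrome_extension"):
    v,u=np.nonzero(k["region"]); P=plane(p,np.c_[u,v],.011); w=P-P.mean(0); e=np.linalg.svd(w,full_matrices=False)[2][0]; t=w@e
    print(k["conf"],k["uv"],P.mean(0)+e*(t.min()+t.max())/2,e,np.ptp(t),"angle in tool",M.T@np.r_[e,0])
print(tool([.482,-.2585,.001]))
E
```

```text
22.95 [ 0.4841 -0.2535  0.1922] [-0.2697  0.4455  1.0267  1.5642 -0.3881  1.3525 -1.0116] [[ 0.9714 -0.2375  0.0002]
 [-0.2375 -0.9714  0.0009]]
[([324.2, 206.5], 0.87, array([ 0.4831, -0.2595])), ([435.3, 315.6], 0.68, array([ 0.3428, -0.3455]))]
0.91 [617.3, 20.6] [ 0.5757 -0.5361] [-0.7859 -0.6184] 0.08460432248926239 angle in tool [-0.6166  0.7873 -0.0007]
0.9 [456.4, 288.4] [ 0.3672 -0.3667] [-0.7044  0.7099] 0.061539092442453265 angle in tool [-0.8528 -0.5223  0.0005]
0.72 [324.6, 207.6] [ 0.4818 -0.257 ] [-0.97   0.243] 0.18364122747806705 angle in tool [-1.     -0.0057  0.    ]
0.55 [134.5, 250.6] [ 0.4754 -0.0685] [-0.9163 -0.4005] 0.17333598406934828 angle in tool [-0.795   0.6066 -0.0006]
[-0.0704  0.4847 19.1315]
```

View pics/w5.png

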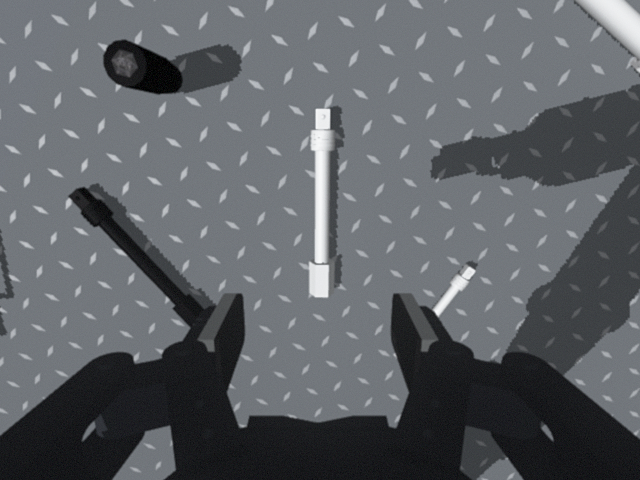

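View pics/s4.png

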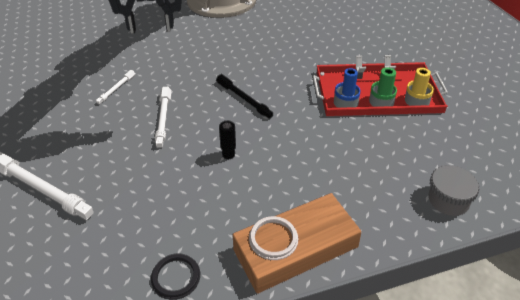

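The green socket is in too; all three stand upright. The wrist view shows the chrome bar's shank centred at (321,207), parallel to the tool x axis and clear of the other bars. Going down on it.

Request:
carry_out:
  moves:
    - [[0, 0.5, 5.5], [0, 0, 0], 0.4]
    - [[0, 0.5, 11], [0, 0, 0], 0.5]
    - [[0, 0.5, 15.5], [0, 0, 0], 0.5]
    - [[0, 0.5, 18], [0, 0, 0], 0.5]
    - [[0, 0.5, 18.8], [0, 0, 0], 0.5]
    - [[0, 0.5, 18.8], [0, 0, 0], 0.5]
    - [[0, 0.5, 18.8], [0, 0, 0], 0.6]
    - [[0, 0.5, 18.8], [0, 0, 0], 0.7]
  grip_force: 60

```text
clock: 24.05
ee_pos: [0.4831, -0.2602, 0.0055]
tcp_rot: [0.0, 0.993, -0.121, 0.001]
force: [0.2, 0.2, 0.4]
opening: 0.298
grasp_force: 0.0
```

Request:
carry_out:
  moves:
    - [[0, 0, 0], [0, 0, 0], 1.0]
    - [[0, 0, 0], [0, 0, 0], 1.0]
    - [[0, 0, 0], [0, 0, 0], 1.0]
    - [[0, 0, 0], [0, 0, 0], 1.0]

```text
clock: 24.55
ee_pos: [0.4822, -0.2597, 0.0043]
tcp_rot: [-0.0, 0.993, -0.121, -0.0]
force: [0.3, 0.0, -0.9]
opening: -0.0
grasp_force: 0.0
```

```bash
python3 - <<'E'
from h import *
p=capture("wrist"); cv2.imwrite("pics/w6.png",p["color"][:,:,::-1])
q=capture("scene"); print([(k["uv"],k["conf"],plane(q,k["uv"],.011)[0]) for k in spot_point(q,"chrome_extension")])
E
```

```text
[([119.3, 335.1], 0.97, array([ 0.60348385, -0.50646664])), ([241.9, 265.4], 0.59, array([ 0.47849366, -0.25594125])), ([195.7, 236.2], 0.44, array([ 0.34262881, -0.34167778]))]
```

View pics/w6.png

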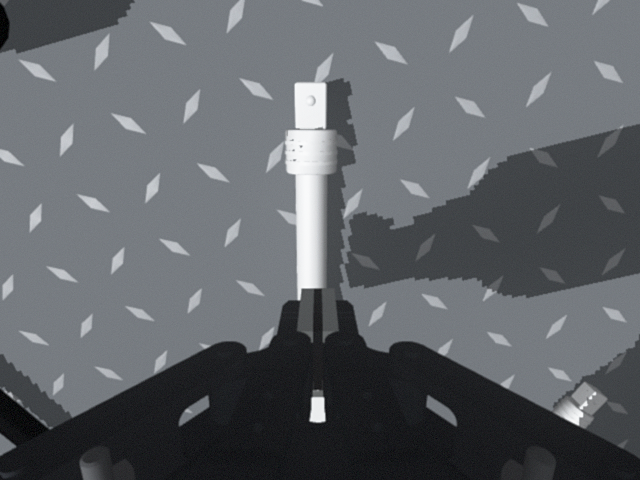

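The fingers shut above the bar: it still lies centred under them at column 318, undisturbed. So the real tips are higher than I took them to be. I'll reopen and go down in small steps, watching the force.

Request:
carry_out:
  moves:
    - [[0, 0, 0], [0, 0, 0], 0.5]
    - [[0, 0, 0], [0, 0, 0], 0.5]
    - [[0, 0, 0], [0, 0, 0], 0.5]
    - [[0, 0, 0.4], [0, 0, 0], 0.5]
    - [[0, 0, 0.8], [0, 0, 0], 0.5]
    - [[0, 0, 0.8], [0, 0, 0], 0.5]

```text
clock: 25.45
ee_pos: [0.4818, -0.2594, -0.0043]
tcp_rot: [-0.0, 0.993, -0.121, -0.001]
force: [-0.2, 0.2, -0.1]
opening: 0.499
grasp_force: 0.0
```

Request:
carry_out:
  moves:
    - [[0, 0, 0.3], [0, 0, 0], 0.7]
    - [[0, 0, 0.6], [0, 0, 0], 0.7]
    - [[0, 0, 0.6], [0, 0, 0], 0.75]
    - [[0, 0, 0.6], [0, 0, 0], 0.75]

```text
clock: 25.95
ee_pos: [0.4822, -0.2598, -0.0097]
tcp_rot: [0.0, 0.993, -0.121, 0.0]
force: [0.3, -0.5, -0.1]
opening: 0.251
grasp_force: 0.0
```

Request:
carry_out:
  moves:
    - [[0, 0, 0.4], [0, 0, 0], 0.75]
    - [[0, 0, 0.4], [0, 0, 0], 0.75]
    - [[0, 0, 0.4], [0, 0, 0], 1.0]
    - [[0, 0, 0.4], [0, 0, 0], 1.0]
    - [[0, 0, 0.4], [0, 0, 0], 1.0]

```text
clock: 26.58
ee_pos: [0.483, -0.26, -0.0113]
tcp_rot: [-0.001, 0.993, -0.121, 0.001]
force: [-2.8, 3.8, 14.2]
opening: 0.002
grasp_force: 7.1
```

Contact at 14 N with the fingers shut shows that the tips are about 29 mm above the reported TCP, which fits how high they appear in the pictures. I'll lift, open, go deeper and close.

Request:
carry_out:
  moves:
    - [[0, 0, -0.8], [0, 0, 0], 0.8]
    - [[0, 0, -0.8], [0, 0, 0], 0.5]
    - [[0, 0, -0.8], [0, 0, 0], 0.5]
    - [[0, 0, 0], [0, 0, 0], 0.5]
    - [[0, 0, 0.6], [0, 0, 0], 0.5]
    - [[0, 0, 1.0], [0, 0, 0], 0.5]
    - [[0, 0, 1.2], [0, 0, 0], 0.6]
    - [[0, 0, 1.2], [0, 0, 0], 0.65]

```text
clock: 27.58
ee_pos: [0.4821, -0.2598, -0.0259]
tcp_rot: [-0.0, 0.993, -0.121, -0.0]
force: [0.9, 0.3, -0.6]
opening: 0.351
grasp_force: 0.0
```

Request:
carry_out:
  moves:
    - [[0, 0, 0], [0, 0, 0], 0.75]
    - [[0, 0, 0], [0, 0, 0], 1.0]
    - [[0, 0, 0], [0, 0, 0], 1.0]
    - [[0, 0, 0], [0, 0, 0], 1.0]

```text
clock: 28.08
ee_pos: [0.4827, -0.2594, -0.0253]
tcp_rot: [-0.0, 0.993, -0.121, 0.0]
force: [-0.6, 1.4, 5.9]
opening: 0.131
grasp_force: 58.7
```

Request:
carry_out:
  moves:
    - [[0, 0, -3], [0, 0, 0], 1.0]
    - [[0, 0, -8], [0, 0, 0], 1.0]
    - [[0, 0, -13.5], [0, 0, -0.1], 1.0]
    - [[-1, -4, -17], [0, 0, -0.25], 1.0]
    - [[-2, -9, -17], [0, 0, -0.4], 1.0]
    - [[-3.3, -14.5, -17], [0, 0, -0.55], 1.0]
    - [[-4.5, -20, -17], [0, 0, -0.7], 1.0]
    - [[-5.8, -25.5, -17], [0, 0, -0.85], 1.0]

```text
clock: 29.08
ee_pos: [0.4863, 0.0031, 0.1434]
tcp_rot: [0.0, 0.954, 0.301, -0.0]
force: [1.1, 0.1, -3.4]
opening: 0.131
grasp_force: 59.2
```

```bash
cat > bar.py <<'E'
from h import *
np.set_printoptions(precision=4,suppress=True)
s=observe(); M=rot(s["tcp_rot"]); print(s["clock"],s["ee_pos"],s["opening"],s["force"]); print(tool([.4912,.2435,.09]),"turn tool z",-(1.294-np.arctan2(M[1,0],M[0,0])))
E
python3 bar.py
```

```text
29.075 [0.4863 0.0031 0.1434] 0.1309173349254315 [ 1.0722  0.0785 -3.3966]
[ 14.2155 -19.3948   5.3272] turn tool z -0.681841209638405
```

Request:
carry_out:
  moves:
    - [[3, -4, 0], [0, 0, -0.15], 1.0]
    - [[6, -8.1, 0], [0, 0, -0.3], 1.0]
    - [[9, -12.2, 0], [0, 0, -0.45], 1.0]
    - [[12, -16.3, 0], [0, 0, -0.57], 1.0]
    - [[14.2, -19.4, 2], [0, 0, -0.68], 1.0]
    - [[14.2, -19.4, 5.3], [0, 0, -0.68], 1.0]
    - [[14.2, -19.4, 5.3], [0, 0, -0.68], 1.0]
    - [[14.2, -19.4, 5.3], [0, 0, -0.68], 1.0]

```text
clock: 30.08
ee_pos: [0.4938, 0.2408, 0.0917]
tcp_rot: [0.001, 0.8, 0.599, 0.0]
force: [0.9, -1.3, -3.2]
opening: 0.13
grasp_force: 59.0
```

```bash
python3 bar.py; python3 - <<'E'
from h import *
p=capture("wrist"); cv2.imwrite("pics/w7.png",p["color"][:,:,::-1])
E
```

```text
30.075 [0.4938 0.2408 0.0917] 0.13045564355244063 [ 0.8591 -1.2774 -3.1658]
[ 0.1905 -0.3274  0.1699] turn tool z -0.008523569400791908
```

View pics/w7.png

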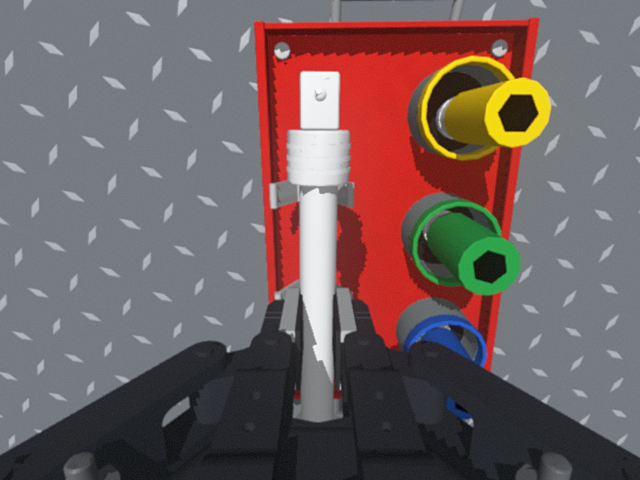

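The bar lies along the organizer above the clips; the far clip is at (312,195) against the bar axis at column 318. That needs about 3.5 mm sideways. Lowering it.

Request:
carry_out:
  moves:
    - [[0.2, -0.35, 1], [0, 0, 0], 1.0]
    - [[0.2, -0.35, 3.5], [0, 0, 0], 1.0]
    - [[0.2, -0.35, 6], [0, 0, 0], 1.0]
    - [[0.2, -0.35, 7.8], [0, 0, 0], 1.0]
    - [[0.2, -0.35, 8.6], [0, 0, 0], 1.0]
    - [[0.2, -0.35, 9.0], [0, 0, 0], 1.0]
    - [[0.2, -0.35, 9.0], [0, 0, 0], 1.0]

```text
clock: 31.0
ee_pos: [0.4907, 0.2452, 0.0017]
tcp_rot: [0.0, 0.8, 0.6, 0.0]
force: [0.3, 0.2, -3.5]
opening: 0.136
grasp_force: 59.1
```

```bash
python3 bar.py; python3 - <<'E'
from h import *
p=capture("wrist"); cv2.imwrite("pics/w8.png",p["color"][:,:,::-1])
E
```

```text
31.0 [0.4907 0.2452 0.0017] 0.13607374153277946 [ 0.279   0.1828 -3.4749]
[-0.1403  0.0969 -8.8274] turn tool z -0.006610362672752945
```

View pics/w8.png

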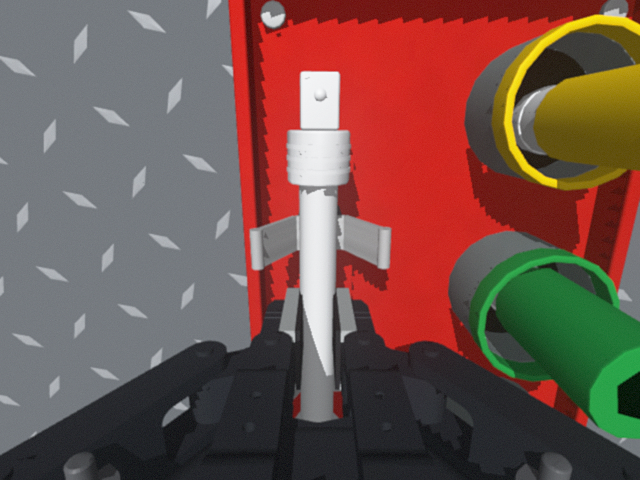

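The bar is centred between the leaves of the far clip (250–390, row 240) and still hangs free. I'll lower it to contact.

Request:
carry_out:
  moves:
    - [[0, 0, 0.2], [0, 0, 0], 1.0]
    - [[0, 0, 0.35], [0, 0, 0], 1.0]
    - [[0, 0, 0.35], [0, 0, 0], 1.0]

```text
clock: 31.42
ee_pos: [0.4911, 0.2454, -0.0005]
tcp_rot: [-0.0, 0.8, 0.6, 0.001]
force: [-2.2, -0.4, 6.4]
opening: 0.132
grasp_force: 60.3
```

Request:
carry_out:
  moves:
    - [[0, 0, 0], [0, 0, 0], 0.75]
    - [[0, 0, 0], [0, 0, 0], 0.65]
    - [[0, 0, 0], [0, 0, 0], 0.65]
    - [[0, 0, -2], [0, 0, 0], 0.65]
    - [[0, 0, -6], [0, 0, 0], 0.6]
    - [[0, 0, -12], [0, 0, 0], 0.5]
    - [[0, 0, -18], [0, 0, 0], 0.4]
    - [[0, 0, -18], [0, 0, 0], 0.4]

```text
clock: 32.42
ee_pos: [0.4944, 0.2462, 0.1835]
tcp_rot: [0.001, 0.8, 0.6, 0.006]
force: [0.2, -0.7, 0.3]
opening: 0.601
grasp_force: 0.0
```

Request:
carry_out:
  moves:
    - [[-6, 0, 0], [0, 0, 0], 0.4]
    - [[-12, 0, 0], [0, 0, 0], 0.4]
    - [[-12, 0, 0], [0, 0, 0], 0.4]
    - [[-12, 0, 0], [0, 0, 0], 0.4]

```text
clock: 32.92
ee_pos: [0.4563, 0.1304, 0.1772]
tcp_rot: [-0.001, 0.8, 0.6, -0.0]
force: [0.4, 0.2, 0.9]
opening: 0.601
grasp_force: 0.0
```

```bash
python3 - <<'E'
from h import *
p=capture("wrist"); cv2.imwrite("pics/w9.png",p["color"][:,:,::-1]); s=observe(); print(s["ee_pos"],s["opening"],s["force"])
for k in trace(p,"chrome_extension"):
    v,u=np.nonzero(k["region"]); P=plane(p,np.c_[u,v],.036); w=P-P.mean(0); e=np.linalg.svd(w,full_matrices=False)[2][0]; t=w@e
    c=P.mean(0)+e*(t.min()+t.max())/2-[.4912,.2435]; print(k["conf"],k["uv"],"org offset x,y",c@[.962,-.274],c@[.274,.962],"angle",np.arctan(e[1]/e[0]),np.ptp(t))
E
```

```text
[0.45642479 0.13119671 0.17727703] 0.6046886858093676 [-0.24420412  1.07414588 -0.3480765 ]
0.64 [319.8, 100.1] org offset x,y -0.0012684030484539622 -0.021753856001202315 angle 1.275272863944547 0.1325511556220553
```

View pics/w9.png

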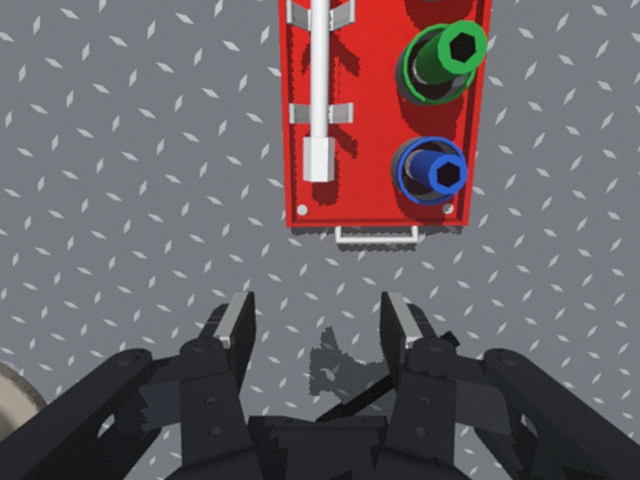

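The bar lies in both clips with its head (319,160) clear of the near clip, and the blue and green sockets stand in their cups. One check of socket centring before handing in.

```bash
python3 - <<'E'
from h import *
np.set_printoptions(precision=4,suppress=True)
for n in ("scene","wrist","top"):
    p=capture(n); print(n)
    for c,r,x,y in [("blue",.014,.556,.1415),("yellow",.015,.600,.297),("green",.016,.578,.219)]:
        # hue blob of sleeve+collar: compare the top hex (dark) centre at z=.087
        b=proj(p,[x,y,.087])[0]; g=cv2.cvtColor(p["color"],cv2.COLOR_RGB2GRAY)
        if not(20<b[0]<620 and 20<b[1]<460): continue
        S=9 if n!="wrist" else 22; u0,v0=(b-S).astype(int); w=g[v0:v0+2*S,u0:u0+2*S]
        m=(w<w.min()+18).astype(np.uint8); k,l,st,ce=cv2.connectedComponentsWithStats(m)
        for i in range(1,k):
            if st[i,4]>8: print(c,st[i,4],"top offset mm",(plane(p,ce[i]+[u0,v0],.087)[0]-[x,y])*1000)
E
```

```text
scene
blue 10 top offset mm [-5.1235  6.4348]
wrist
blue 281 top offset mm [-1.7632  3.883 ]
green 305 top offset mm [0.0407 2.9857]
top
blue 47 top offset mm [ -3.1123 -12.1693]
blue 24 top offset mm [-1.1202  4.1728]
blue 12 top offset mm [-14.232   15.0589]
yellow 9 top offset mm [15.8973  9.6959]
yellow 14 top offset mm [ 2.1194 -5.6031]
yellow 24 top offset mm [-9.2718 15.8349]
green 28 top offset mm [ -5.9738 -15.0271]
green 22 top offset mm [0.5857 2.925 ]
```

```bash
python3 -c "
from cell import *
print(job_done())"
```

```text
the job is handed in; nothing more can be done
None
```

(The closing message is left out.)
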